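Slide the misfit unit through the reject flap

ROBOT

A 6-joint arm with a two-finger parallel gripper is mounted at the origin on the work surface. World frame = base frame: x ahead of the robot, y to its left, z up, the work surface at z = 0. Lengths are in m, angles in degrees, forces in N, time in s.
With the tool pointing down it reaches from about 0.4 to 0.825 m from the base axis. Payload 7 kg.
Tool frame: the origin (TCP) lies on the centre line of the jaws, within the pads' length; the fingertips stand 19 mm ahead of it and the grasp point (between the pads) is the TCP; z points along the fingers, y is the line along which they close (so a half turn about z gives the same grasp; the last joint's range is limited). The gripper opens to 88 mm and grips with 3 to 60 N. Pads are 19 mm wide; open, the fingers measure 130 mm over their backs; the gripper's body (78 mm by 193 mm) begins 47 mm behind the grasp point.
Start: joints at [91.736, 20.546, 0.682, 0, -70.136, -16.507], TCP at [0.172, 0.653, 0.246] pointing down, gripper open.
Joint ranges: [-176.03, 176.03], [-82.01, 121.73], [-58.28, 71.71], [-173.87, 95.51], [-174.79, -0.11], [-173.66, 173.66]. Speed limits (degrees/s): [136.94, 136.94, 172.46, 180, 180, 180].

INTERFACE

Orientations are given as [roll, pitch, yaw] about the fixed x, y, z axes, in that order (R = Rz(yaw) Ry(pitch) Rx(roll)).
In Python, from plant import get_state, capture, close_job gives the robot as it stands.
- The arm moves only by the tool apply_moves, never from a script. Its argument "targets" is a list of rows, each a list of 7 numbers: the opening, from 0 (shut) to 1 (fully open), then the shift along the tool's x, y, z normalised to -1 to 1, where 1 is 1000 mm, then the turn, a rotation vector about the tool's x, y, z normalised to -1 to 1, where 1 is 90 degrees. In form: [[claw, tx, ty, tz, ax, ay, az], ...]. A call has 1 to 20 rows; each row shifts and turns the commanded pose from where the row before left it, along the tool's axes as they then stand; what a row does not reach is not made up. A row lasts 1/12 s, in which the tool goes at most 41.7 mm and 7.16 degrees, less where a joint would pass 70% of its speed; a pose out of reach is approached as far as the arm can. A call with a number of a shift or a turn outside -1 to 1 is refused whole. A call with a gripper value outside its range is refused whole. The fingers move at their own pace and stop on an object; "newtons" is the grip in N (left out, the last holds). Time passes only in rows, so rows that do not move let the fingers close. It gives the time, the measured TCP pose, the force, the opening and the grip force at its end, in the units of the state.
- get_state(): the state, without advancing time (a new reading comes with each control period).
- capture(name): name is "side" or "top" or "wrist"; returns a dict with "frame" (400x640x3 uint8, red, green, blue), "range_z" (400x640 float32, m along the optical axis (not along the pixel's ray), 0 where there is no reading), "camera_matrix" (3x3 intrinsics, pixels), "T" (4x4, takes a point from camera to world coordinates). Camera axes: x right, y down, z forward; pixel columns grow to the right and rows downward; lengths in m; the calibration is good to about 2 mm. A picture is of the moment at which its call begins.
- close_job(): hands the job in; it is judged then, once.
The state is a dict: "time_s": time; "joints": joint angles; "qd": joint speeds; "joint_torque": joint torques, N m; "tcp_pos": TCP position; "eef_rot": TCP orientation; "contact_force": force on the tool from outside, world axes, zero at the start; "moment": the same for the moment, N m; "gripper_width": finger opening in m; "gripper_force": force on a finger pad.
Only numpy, scipy, OpenCV 4.12 (cv2) and the standard library are available. Lean on these libraries where they do the work, as an engineer would, in place of code of your own. Each camera call takes 0.05 s, during which the arm holds its last target. There are 200 camera calls.

TASK

Two pressed units stand on the feed tray of the reject box; one has its steel pin pressed fully home, the other has its pin still standing proud of the hub. With the fingertips, without picking it up or tipping it over on the tray, push the unit with the proud pin along the tray and through the gravity flap until it drops down the chute into the box, then draw the fingers back out so that the flap swings shut behind it. Leave the good unit and everything else where it is.

Things in the scene. Friction and masses are not known exactly. Their poses are not given: they have to be found in the camera images.
- station: fixed reject station: steel feed tray, flap, box. Origin on the bench (height 0) under the middle of the flap; x points level through the flap into the box, y along the flap, z up. The flat tray's surface is 90 mm above the bench, from x = -200 (edge open towards the robot) to the sill's end at x = +14, 296 wide, with 12 mm high lips along y = +-149.
- mouth (a point): the mouth under the flap: middle of its lower edge, on the tray surface below the flap (90 mm above the bench). Opening 100 wide (y = +-50), 48 high; its frame fills station x = -2 to +10, is 182 wide and 150 mm above the bench at its top. On the tray two guide strips, 14 high, narrow from y = +-88 at x = -50 to the mouth.
- flap (a joint): flap angle: a steel sheet 96 wide, 46 long, 3 thick, 70 g, hung from a hinge at station x = +4 mm, 140 mm above the bench. 0 = hanging shut, grows as its lower edge swings inward (station +x), stop at 1.5 rad. Opens inward only; less than 1 N opens it, the pushed unit does so by itself. Falls shut in about half a second once nothing lies under it.
- flap_edge (a point): middle of the flap's lower edge, 4 mm above the tray when shut. Behind it, past the sill's end, a steel chute falls at 49 degrees to the box floor (4 mm above the bench, station x = 88 to 218). Box and clear hood are closed all round, 182 wide, up to x = 222, 150 high: the only way in is under the flap.
- reject_mid (a point): misfit unit, 0.2 to 0.42 kg: round black housing, flange 60 mm diameter, 16 high, hub 42 diameter up to 22, steel pin 14 diameter standing 14 above the hub (36 in all). Point on its axis, 8 mm above its underside. Starts on the tray left or right of the middle, about 150 mm before the flap; friction 0.4 to 0.75; tips into the chute by itself once its axis is past the sill's end.
- good_mid (a point): the good unit, the same housing with the pin flush with the hub (23 mm high in all); point on its axis, 8 mm above its underside. Stands on the other side of the tray and stays there.
- bottle: white bottle, 42 mm diameter, 115 mm high, on the bench beside the station, to be left alone; origin under its centre
- driver: screwdriver, 200 mm long, lying on the bench beside the station, to be left alone; origin under its middle
- pinbin: grey bin of spare pins, 110 x 150 x 50 mm, on the bench beside the box, to be left alone; origin under its centre
Not all that is in view belongs to the job. What is shaped like the part that bears reject_mid but green, red or turquoise is not meant.

How it is judged (in metres and radians):
On the way, in this order (a step that is already met when the one before it is completed fails the run):
1. the flap is pushed open with the misfit unit in the mouth (value of joint flap above 0.5 rad and x of reject_mid in the frame of station above -0.03 m and z of reject_mid in the frame of station above 0.08 m), for 0.05 s.
2. the misfit unit has gone down the chute (x of reject_mid in the frame of station above 0.035 m and height (world z) of reject_mid below 0.075 m), for 0.1 s.
At the end, for the whole second after the job is handed in: The misfit unit lies in the box at the foot of the chute (its point lower than 70 mm above the bench, inside the box walls), the flap hangs shut (within 0.1 rad), the good unit is within 15 mm of where it stood, and bottle, screwdriver and bin are within 30 mm of where they were (x of reject_mid in the frame of station between 0.04 and 0.22 m and y of reject_mid in the frame of station between -0.09 and 0.09 m and height (world z) of reject_mid below 0.07 m and value of joint flap below 0.1 rad and distance of good_mid from where it was at the start of the episode below 0.015 m and distance of each of bottle, driver, pinbin from where it was at the start of the episode below 0.03 m); the robot touches nothing.
It fails at once if the misfit unit is lifted off the tray (more than 15 mm) (height (world z) of reject_mid above 0.113 m).
It fails at once if the misfit unit is tipped over on the tray (angle between reject_mid's own z axis and vertical above 0.6 rad and x of reject_mid in the frame of station below -0.02 m).
It fails at once if the good unit is lifted or knocked away (distance of good_mid from where it was at the start of the episode above 0.03 m or angle between good_mid's own z axis and vertical above 0.5 rad).
It fails at once if the bottle is knocked over (angle between bottle's own z axis and vertical above 0.6 rad).
It also fails if it takes over 54 s, if anything falls off the work surface, if the arm or the gripper's body presses on something with over 40 N, if the wrist force passes 120 N, or if a joint passes its speed limit or range.

## Working session

There is one attempt and no reset: what is moved stays moved. The work goes in short steps, Python scripts to look and compute and a tool call to move; the robot and the scene stay as the last step left them, time stands still between calls to the robot, and variables do not carry over. Pictures are saved under pics/ and viewed, at most 10 in all, crops included, and the job is handed in when it is done.

Besides the shell and the picture viewer there is one more tool, called after "Request:" by a JSON object that holds its "op" and its "data". apply_moves: Moves the arm, as the interface text tells. Scaled input: -1 to 1 covers 1000 mm each way for a shift and 90 degrees each way for a turn. Its arguments: {"type":"object","properties":{"targets":{"type":"array","items":{"type":"array","items":{"type":"number"}}},"newtons":{"type":"number"}},"required":["targets"]}

```bash
mkdir -p pics
python3 - <<'E'
from plant import *
import cv2,numpy as np
s=get_state();print({k:s[k] for k in('time_s','tcp_pos','eef_rot','gripper_width')})
for n in('top','side'):
    c=capture(n);cv2.imwrite(f'pics/{n}0.png',c['frame'][:,:,::-1]);np.savez(f'{n}0.npz',**c)
    print(n,c['T'].round(3).tolist(),c['camera_matrix'].round(1).tolist())
E
```

```text
{'time_s': 0.0, 'tcp_pos': array([0.1719901 , 0.6522416 , 0.24462647]), 'eef_rot': array([ 1.79904560e+02, -8.13068080e-03, -1.47781502e+01]), 'gripper_width': 0.0877379932038206}
top [[-0.015, -0.985, 0.173, 0.272], [-1.0, 0.017, 0.014, 0.009], [-0.017, -0.172, -0.985, 1.396], [0.0, 0.0, 0.0, 1.0]] [[520.2, 0.0, 313.6], [0.0, 520.2, 194.0], [0.0, 0.0, 1.0]]
side [[0.803, -0.265, 0.533, -0.03], [-0.595, -0.384, 0.706, -0.703], [0.018, -0.885, -0.466, 0.585], [0.0, 0.0, 0.0, 1.0]] [[425.8, 0.0, 319.8], [0.0, 425.8, 206.4], [0.0, 0.0, 1.0]]
```

View pics/top0.png

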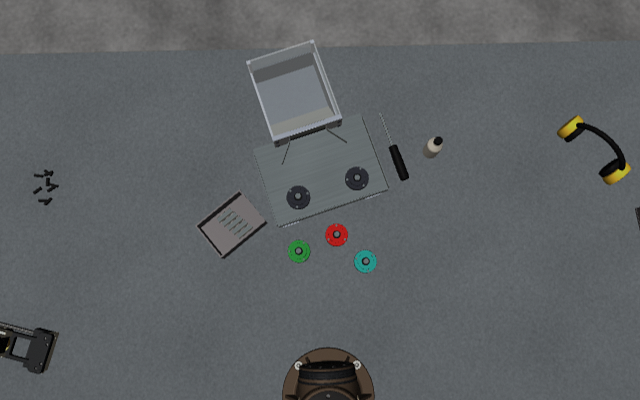

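View pics/side0.png

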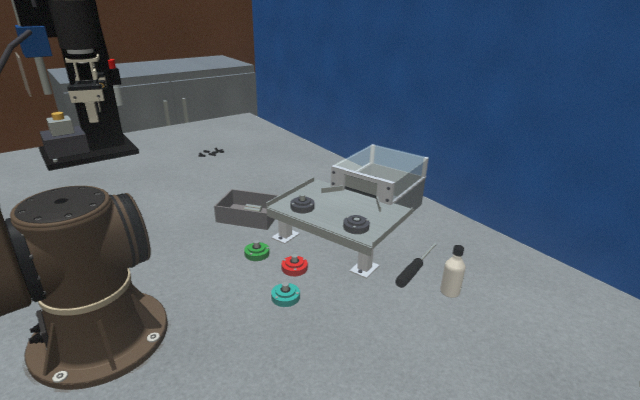

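Top view: candidates are black units at (298,197) and (357,178) on the tray. Green (299,251), red (337,235) and turquoise (366,261) on the bench are decoys. Next I crop the two black units and measure their heights and the station frame.

```bash
cat > h.py <<'E'
import numpy as np,cv2
def pts(c):
    K,T,z=c['camera_matrix'],c['T'],c['range_z']
    v,u=np.mgrid[:z.shape[0],:z.shape[1]]
    p=np.stack([(u-K[0,2])/K[0,0]*z,(v-K[1,2])/K[1,1]*z,z],-1)
    return p@T[:3,:3].T+T[:3,3]
E
python3 - <<'E'
from h import *
t=np.load('top0.npz');s=np.load('side0.npz')
a=cv2.resize(t['frame'][100:240,230:410],None,fx=4,fy=4,interpolation=2)
b=cv2.resize(s['frame'][170:250,260:420],None,fx=4.5,fy=4.5,interpolation=2)
b=cv2.resize(b,(720,360));a=cv2.resize(a[:],(720,560))
cv2.imwrite('pics/ct.png',a[:,:,::-1]);cv2.imwrite('pics/cs.png',b[:,:,::-1])
P=pts(t);Z=P[...,2];W=t['frame']
v,u=np.mgrid[:400,:640]
# tray surface points
m=(abs(Z-.09)<.006)&(u>240)&(u<400)&(v>100)&(v<240)
m=cv2.morphologyEx(m.astype(np.uint8),cv2.MORPH_OPEN,np.ones((3,3)))
n,l,st,_=cv2.connectedComponentsWithStats(m);i=1+st[1:,4].argmax()
q=P[l==i];print('tray z',np.median(q[:,2]),st[i])
r=cv2.minAreaRect((q[:,:2]*1000).astype(np.float32));print(r,cv2.boxPoints(r))
# frame top / box rim at 150
for (cu,cv_) in((298,197),(357,178)):
    k=(np.hypot(u-cu,v-cv_)<18)&(Z>.1)&(Z<.14);p=P[k]
    print(cu,'n',k.sum(),'mid',((p.min(0)+p.max(0))/2).round(4),'circ',cv2.minEnclosingCircle((p[:,:2]*1000).astype(np.float32)),'maxz',np.sort(p[:,2])[-12:].round(4))
m=(abs(Z-.15)<.006)&(u>235)&(u<350)&(v>30)&(v<150)
r=cv2.minAreaRect((P[m][:,:2]*1000).astype(np.float32));print('box150',m.sum(),r)
S=pts(s)
for (cu,cv_) in((302,204),(356,224)):
    p=S[cv_-14:cv_+10,cu-14:cu+14].reshape(-1,3);p=p[p[:,2]>.1]; print('side',cu,np.sort(p[:,2])[-15:].round(3))
E
```

```text
tray z 0.08983375501454316 [ 253  113  135  113 7735]
((569.8502807617188, 11.676742553710938), (215.65525817871094, 297.3140869140625), 18.11830711364746) [[ 421.13977   119.430595]
 [ 513.5985   -163.1416  ]
 [ 718.5608    -96.07711 ]
 [ 626.10205   186.49509 ]]
298 n 430 mid [0.4933 0.0672 0.1162] circ ((493.3888854980469, 67.1820297241211), 30.13441276550293) maxz [0.1266 0.1267 0.1271 0.1273 0.1286 0.1291 0.1292 0.1299 0.1302 0.1304
 0.1309 0.132 ]
357 n 432 mid [ 0.5396 -0.0814  0.1098] circ ((539.9607543945312, -80.71529388427734), 30.199726104736328) maxz [0.1166 0.1169 0.1171 0.1175 0.1177 0.1179 0.1181 0.1182 0.1184 0.1185
 0.1185 0.1191]
box150 5960 ((762.6824951171875, 75.07363891601562), (227.70172119140625, 182.19093322753906), 18.20319366455078)
side 302 [0.125 0.126 0.126 0.126 0.126 0.126 0.127 0.127 0.127 0.127 0.127 0.127
 0.127 0.128 0.128]
side 356 [0.114 0.114 0.114 0.114 0.114 0.115 0.115 0.115 0.115 0.115 0.115 0.116
 0.585 0.585 0.585]
```

View pics/ct.png

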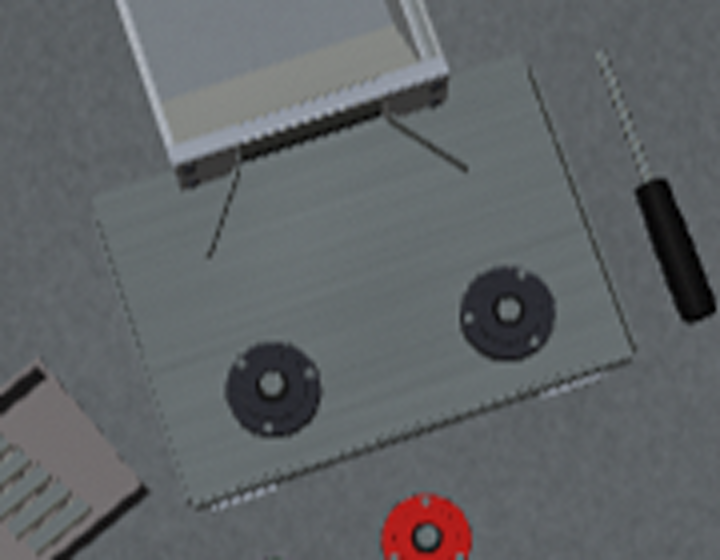

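View pics/cs.png

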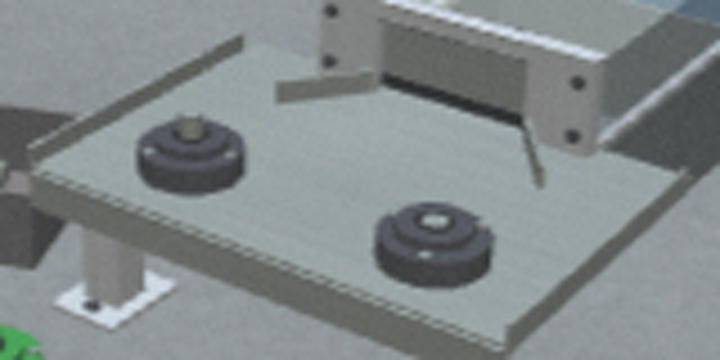

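The left unit at top (298,197) has its pin proud: its top is about 127 mm high against 114 mm for the other unit, and the pin shows in the side crop at (190,128). The right unit at (357,178) is flush, so it is the good one. The station is at about (0.658, 0.041), yaw 18.15°. The misfit is at station (-148, +76). I'll push it with a two-finger cradle, starting from behind.

Request:
{"op": "apply_moves", "data": {"targets": [[0.41, 0.0227, 0.027, 0, 0, 0, 0], [0.41, 0.0227, 0.027, 0, 0, 0, 0], [0.41, 0.0227, 0.027, 0, 0, 0, 0], [0.41, 0.0227, 0.027, 0, 0, 0, 0], [0.41, 0.0227, 0.027, 0, 0, 0, 0], [0.41, 0.0227, 0.027, 0, 0, 0, 0], [0.41, 0.0227, 0.027, 0, 0, 0, 0], [0.41, 0.0227, 0.027, 0, 0, 0, 0], [0.41, 0.0227, 0.027, 0, 0, 0, 0], [0.41, 0.0227, 0.027, 0, 0, 0, 0], [0.41, 0.0227, 0.027, 0, 0, 0, 0], [0.41, 0.0227, 0.027, 0, 0, 0, 0], [0.41, 0.0227, 0.027, 0, 0, 0, 0], [0.41, 0.0227, 0.027, 0, 0, 0, 0], [0.41, 0.0227, 0.027, 0, 0, 0, 0], [0.41, 0.0227, 0.027, 0, 0, 0, 0], [0.41, 0.0227, 0.027, 0, 0, 0, 0], [0.41, 0.0227, 0.027, 0, 0, 0, 0], [0.41, 0, 0, 0, 0, 0, 0], [0.41, 0, 0, 0, 0, 0, 0]]}}

```text
time_s: 1.77
tcp_pos: [0.4435, 0.0767, 0.2452]
eef_rot: [180.0, 0.0, -15.0]
contact_force: [-1.1, 0.5, -0.2]
gripper_width: 0.0358
gripper_force: 0.0
```

Request:
{"op": "apply_moves", "data": {"targets": [[0.41, 0, -0.003, 0.02, 0, 0, 0], [0.41, 0, 0, 0.02, 0, 0, 0], [0.41, 0, 0, 0.02, 0, 0, 0], [0.41, 0, 0, 0.02, 0, 0, 0], [0.41, 0, 0, 0.02, 0, 0, 0], [0.41, 0, 0, 0.015, 0, 0, 0], [0.41, 0, 0, 0.01, 0, 0, 0], [0.41, 0, 0, 0.005, 0, 0, 0], [0.41, 0, 0, 0, 0, 0, 0]]}}

```text
time_s: 2.52
tcp_pos: [0.4432, 0.0819, 0.1146]
eef_rot: [179.9, 0.1, -14.7]
contact_force: [-1.1, -0.7, 0.9]
gripper_width: 0.0361
gripper_force: 0.0
```

Run:
```python
from plant import *
import cv2,numpy as np
s=get_state();print(s['tcp_pos'],s['eef_rot'],s['contact_force'])
c=capture('side');cv2.imwrite('pics/s1.png',cv2.resize(c['frame'][130:290,220:460],(720,480),interpolation=2)[:,:,::-1])
```

```text
[0.44320376 0.08194575 0.11458874] [ 1.79910628e+02  8.80256275e-02 -1.47023818e+01] [-1.11850703 -0.70714335  0.89256838]
```

View pics/s1.png

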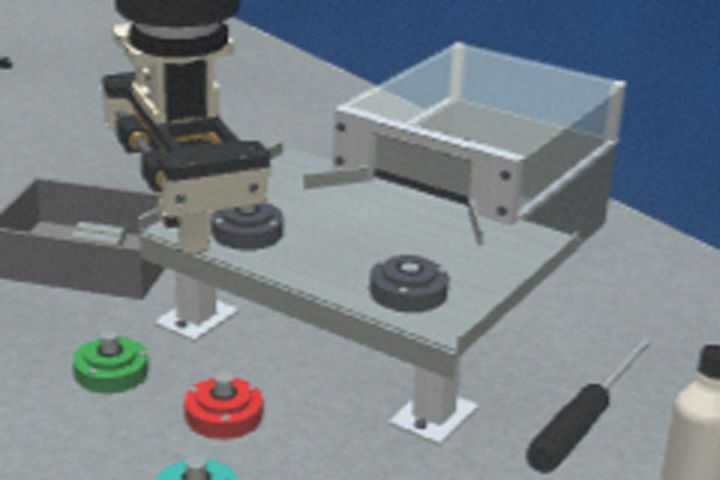

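The fingers (crop 190,230) stand behind the misfit (247,222), and the path to the mouth is free. Starting the push.

Request:
{"op": "apply_moves", "data": {"targets": [[0.41, 0.008, 0, 0, 0, 0, 0], [0.41, 0.006, 0.001, 0, 0, 0, 0], [0.41, 0.006, 0, 0, 0, 0, 0], [0.41, 0.008, 0, 0, 0, 0, 0], [0.41, 0.008, 0, 0, 0, 0, 0], [0.41, 0.008, 0, 0, 0, 0, 0], [0.41, 0.008, 0, 0, 0, 0, 0], [0.41, 0.008, 0, 0, 0, 0, 0], [0.41, 0.008, 0, 0, 0, 0, 0], [0.41, 0.008, 0, 0, 0, 0, 0], [0.41, 0.008, 0, 0, 0, 0, 0], [0.41, 0.008, 0, 0, 0, 0, 0], [0.41, 0.008, 0, 0, 0, 0, 0], [0.41, 0.008, 0, 0, 0, 0, 0], [0.41, 0.006, 0, 0, 0, 0, 0], [0.41, 0.004, 0, 0, 0, 0, 0], [0.41, 0, 0, 0, 0, 0, 0]]}}

```text
time_s: 3.98
tcp_pos: [0.5589, 0.0502, 0.1154]
eef_rot: [-180.0, -0.0, -14.8]
contact_force: [-1.3, -0.2, 0.3]
gripper_width: 0.0361
gripper_force: 0.4
```

```bash
cat >> h.py <<'E'
def st(p):
    a=np.radians(18.15);d=np.asarray(p)[:2]-[.658,.041];return (np.array([[np.cos(a),np.sin(a)],[-np.sin(a),np.cos(a)]])@d).round(4)
E
python3 - <<'E'
from h import *
from plant import *
s=get_state();print(s['tcp_pos'],s['eef_rot'],s['contact_force'],st(s['tcp_pos']))
c=capture('side');cv2.imwrite('pics/s2.png',cv2.resize(c['frame'][130:290,220:460],(720,480),interpolation=2)[:,:,::-1])
E
```

```text
[0.55888365 0.05021093 0.11543619] [-1.79999733e+02 -2.94618579e-02 -1.47840437e+01] [-1.26292513 -0.17873378  0.34948353] [-0.0913  0.0396]
```

View pics/s2.png

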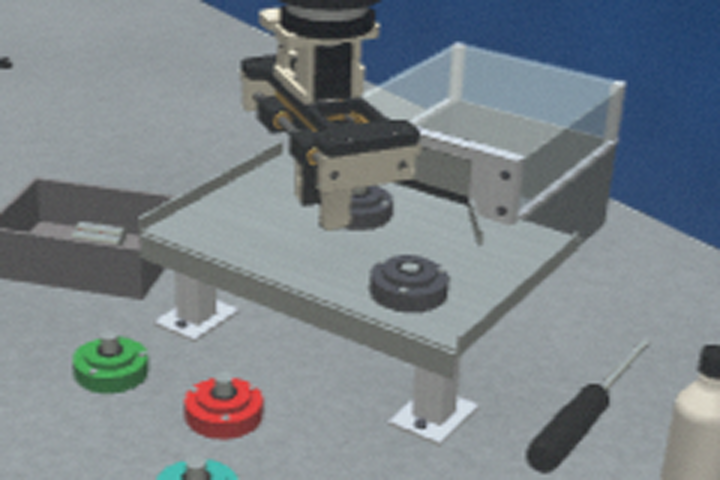

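Request:
{"op": "apply_moves", "data": {"targets": [[0.41, 0.005, 0, 0, 0, 0, 0], [0.41, 0.005, 0, 0, 0, 0, 0], [0.41, 0.0037, 0.0023, 0, 0, 0, -0.0366], [0.41, 0.0037, 0.0023, 0, 0, 0, -0.0366], [0.41, 0.0037, 0.0023, 0, 0, 0, -0.0366], [0.41, 0.0037, 0.0023, 0, 0, 0, -0.0366], [0.41, 0.0037, 0.0023, 0, 0, 0, -0.0366], [0.41, 0.0037, 0.0023, 0, 0, 0, -0.0366], [0.41, 0.0037, 0.0023, 0, 0, 0, -0.0366], [0.41, 0.0037, 0.0023, 0, 0, 0, -0.0366], [0.41, 0.0037, 0.0023, 0, 0, 0, -0.0366], [0.41, 0.0037, 0.0023, 0, 0, 0, -0.0366], [0.41, 0, 0, 0, 0, 0, 0]]}}

```text
time_s: 5.12
tcp_pos: [0.6049, 0.0249, 0.1154]
eef_rot: [180.0, -0.0, 18.3]
contact_force: [-0.4, 0.1, -0.0]
gripper_width: 0.0361
gripper_force: 0.2
```

Run:
```python
from h import *
from plant import *
s=get_state();print(s['tcp_pos'],s['eef_rot'],s['contact_force'],st(s['tcp_pos']))
c=capture('side');cv2.imwrite('pics/s3.png',cv2.resize(c['frame'][130:290,220:460],(720,480),interpolation=2)[:,:,::-1])
```

```text
[0.60485728 0.02488817 0.1153961 ] [ 1.79979626e+02 -2.47399895e-03  1.83162413e+01] [-0.365068   0.1410698 -0.0303943] [-0.0555  0.0012]
```

View pics/s3.png

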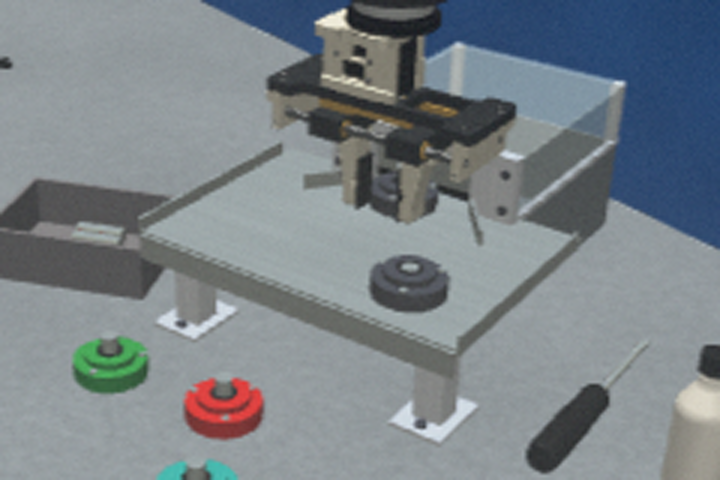

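The misfit sits in the cradle between the fingertips at the mouth (crop 400,190), and the good unit is untouched. Now I tilt the tips forward and push through.

Request:
{"op": "apply_moves", "data": {"targets": [[0.41, 0, 0, 0, 0, 0.0444, 0], [0.41, 0, 0, 0, 0, 0.0444, 0], [0.41, 0, 0, 0, 0, 0.0444, 0], [0.41, 0, 0, 0, 0, 0.0444, 0], [0.41, 0, 0, 0, 0, 0.0444, 0], [0.41, 0, 0, 0, 0, 0.0444, 0], [0.41, 0.0046, 0, 0.002, 0, 0, 0], [0.41, 0.0046, 0, 0.002, 0, 0, 0], [0.41, 0.0046, 0, 0.002, 0, 0, 0], [0.41, 0.0046, 0, 0.002, 0, 0, 0], [0.41, 0.0046, 0, 0.002, 0, 0, 0], [0.41, 0.0046, 0, 0.002, 0, 0, 0], [0.41, 0.0046, 0, 0.002, 0, 0, 0], [0.41, 0.0046, 0, 0.002, 0, 0, 0], [0.41, 0, 0, 0, 0, 0, 0], [0.41, 0, 0, 0, 0, 0, 0]]}}

```text
time_s: 6.5
tcp_pos: [0.643, 0.0381, 0.1161]
eef_rot: [-180.0, -24.0, 18.2]
contact_force: [0.5, 0.7, -0.4]
gripper_width: 0.0359
gripper_force: 0.0
```

Run:
```python
from h import *
from plant import *
s=get_state();print(s['tcp_pos'],s['eef_rot'],s['contact_force'],st(s['tcp_pos']))
a=capture('side')['frame'][130:290,240:460];b=capture('top')['frame'][30:190,210:410]
cv2.imwrite('pics/s4.png',np.hstack([cv2.resize(a,(440,320)),cv2.resize(b,(360,320))])[:,:,::-1])
```

```text
[0.6430358  0.03806976 0.11614095] [-179.99944141  -24.03449048   18.17794533] [ 0.53240381  0.65365282 -0.3549784 ] [-0.0151  0.0019]
```

View pics/s4.png

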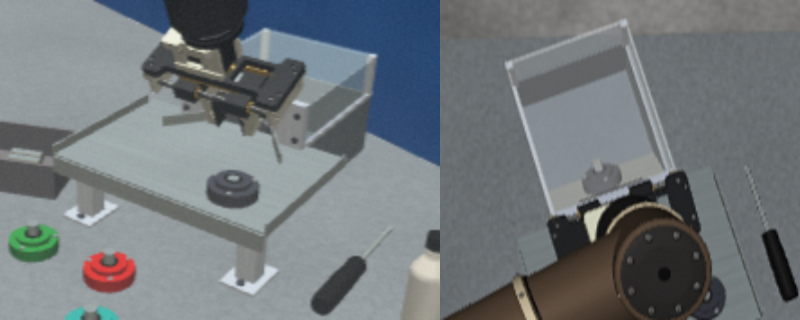

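The misfit is seen through the hood in the box (601,178 in the right half). Now I draw the fingers straight back, then up.

Request:
{"op": "apply_moves", "data": {"targets": [[0.41, -0.009, 0, -0.004, 0, 0, 0], [0.41, -0.009, 0, -0.004, 0, 0, 0], [0.41, -0.009, 0, -0.004, 0, 0, 0], [0.41, -0.009, 0, -0.004, 0, 0, 0], [0.41, -0.009, 0, -0.004, 0, 0, 0], [0.41, -0.009, 0, -0.004, 0, 0, 0], [0.41, -0.008, 0, -0.018, 0, 0, 0], [0.41, -0.008, 0, -0.018, 0, 0, 0], [0.41, -0.008, 0, -0.018, 0, 0, 0], [0.41, -0.008, 0, -0.018, 0, 0, 0], [0.41, -0.008, 0, -0.018, 0, 0, 0], [0.41, -0.008, 0, -0.018, 0, 0, 0], [0.41, 0, 0, 0, 0, 0, 0], [0.41, 0, 0, 0, 0, 0, 0], [0.41, 0, 0, 0, 0, 0, 0], [0.41, 0, 0, 0, 0, 0, 0]]}}

```text
time_s: 7.93
tcp_pos: [0.5027, -0.0081, 0.1944]
eef_rot: [180.0, -23.9, 18.2]
contact_force: [-0.4, 0.1, 0.3]
gripper_width: 0.0357
gripper_force: 0.0
```

Run:
```python
from h import *
from plant import *
s=get_state();print(s['tcp_pos'],s['contact_force'],st(s['tcp_pos']))
a=capture('side')['frame'][130:290,240:460];b=capture('top')['frame'][30:190,210:410]
cv2.imwrite('pics/s5.png',np.hstack([cv2.resize(a,(440,320)),cv2.resize(b,(360,320))])[:,:,::-1])
```

```text
[ 0.50267202 -0.00807839  0.19438545] [-0.37956317  0.12856665  0.31725004] [-0.1629  0.0017]
```

View pics/s5.png

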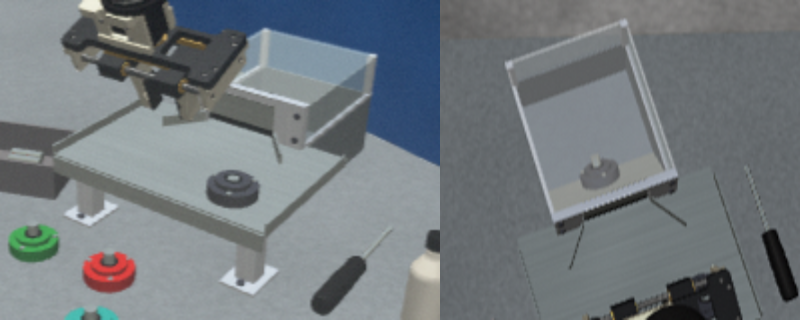

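The tray is empty but for the good unit, which hasn't moved. The misfit shows in the box at (600,172) on the right. A quick depth check on its position before handing in.

Run:
```python
from h import *
from plant import *
c=capture('top');P=pts(c);K,T=c['camera_matrix'],c['T']
for u,v in((299,118),(296,110),(299,112),(290,120)):
    d=T[:3,:3]@[(u-K[0,2])/K[0,0],(v-K[1,2])/K[1,1],1]
    q=T[:3,3]+d*(.04-T[2,3])/d[2]
    print(P[v,u].round(3),st(P[v,u]),'ray at z=.04',st(q))
s=pts(capture('side'))
m=(s[...,2]>.08)&(s[...,2]<.145)
x=np.array([st(p) for p in s[m]]);z=s[m][:,2]
f=(abs(x[:,1])<.045)&(x[:,0]>-.01)&(x[:,0]<.06)
print('flap pts x by z',[(a,np.median(x[f&(abs(z-a)<.005),0]).round(4),(f&(abs(z-a)<.005)).sum()) for a in(.1,.11,.12,.13)])
```

```text
[0.685 0.061 0.148] [0.032  0.0104] ray at z=.04 [0.0672 0.0036]
[0.708 0.068 0.144] [0.0556 0.0106] ray at z=.04 [0.0914 0.004 ]
[0.701 0.061 0.147] [0.0469 0.0054] ray at z=.04 [ 0.0833 -0.0019]
[0.68  0.083 0.148] [0.0345 0.0334] ray at z=.04 [0.0699 0.0285]
flap pts x by z [(0.1, np.float64(0.003), np.int64(106)), (0.11, np.float64(0.0038), np.int64(100)), (0.12, np.float64(0.0036), np.int64(91)), (0.13, np.float64(0.0035), np.int64(97))]
```

The flap hangs vertical (x about 3.5 mm at all heights). The misfit lies at the foot of the chute at station x of about 70 mm, well below the 70 mm height limit.

```bash
python3 -c "
from plant import *
print(close_job())"
```

```text
the job is handed in; nothing more can be done
None
```

The unit with the proud pin went through the flap and lies at the foot of the chute, the flap is shut, the good unit stayed in place, nothing else was touched, and the job is handed in; no verdict came back.

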